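# Free the camera port of a stereo microscope

### The job

The camera is about to go on the stereo microscope. Unscrew the black dust cap from the camera port on top of its head, without forcing it or letting it fall, and set it down gently, open end down, in the empty steel tray; also pull the light-path rod at the side of the head all the way out to its stop. Leave everything else where it stands.

Things in the scene. Friction and masses are not known exactly. Their poses are not given: they have to be found in the camera images.
- microscope: Stereo microscope, fixed; origin on the bench under the middle of its stage. Front is -x: two eyepieces slope up at 45 deg to x -115 mm, y +-50 mm, 265 mm high. Pillar at x +128 mm, 25 mm thick, 265 mm high; focus knobs beside it 160 mm up. White head block x -65..+54 mm, y +-50 mm, top at 214 mm; camera port on it at x +15 mm, y 0. Zoom knobs on the body's sides reach y +-53 mm, 152 mm high.
- port (a point): On the vertical axis of the camera port, at the shoulder where its threaded neck begins, 232 mm above the bench; axes as the microscope's. Neck 32 mm diameter (36 mm over the thread), 16.5 mm high: top at 248.5 mm. Right-hand thread, pitch 5 mm: the cap comes off anticlockwise seen from above, rising 5 mm a turn, and is free after about 1.5 turns (8.5 to 9.4 rad); before that it cannot be lifted.
- cap_center (a point): Centre of the screw cap, half-way up; z points out of its closed top. Black knurled plastic, 43 mm diameter, 27 mm high, open below, about 60 g. At first its lower edge is about 2 mm above the port's shoulder, this point about 247 mm above the bench. It turns easily, has 1 mm of play and stays put when let go between turns. Nothing higher than its top stands within 75 mm of its axis.
- light_rod (a joint): How far the light-path rod is pulled out, m: 0 fully in, 0.022 fully out against its stop. Stiff: it takes 4 to 6 N to move and stays where it is left.
- rod_knob (a point): Centre of the black knob on the light-path rod, 195 mm above the bench; axes as the microscope's; pulling out is along +y. Knob: cylinder along y, 14 mm diameter, 18 mm long, on a steel rod of 8 mm diameter that leads to the head's side. With the rod fully in, the knob's centre is 34 mm outside the head's side face (at y +84 mm, x 0 in the microscope's frame). Nothing stands above it.
- tray_in (a point): Centre of the inner floor of the empty steel tray (open, no dividers), 3 mm above the bench, loose, 0.45 kg; x along its length. Outside 150 x 110 mm, walls 3 mm thick, 20 mm high.
- tray: The same steel tray; origin at the centre of its underside.
- slide_tray: Bystander: grey plastic tray of the same size with dividers and glass slides in it; origin at the centre of its underside. It and the steel tray change places.
- petri_dish: Bystander: covered clear dish with seeds, 90 mm diameter, 16 mm high, on the microscope's stage under the objective; origin under its centre.
- spare_eyepiece: Bystander: black eyepiece standing on the bench, 36 mm diameter, 46 mm high; origin under its centre.
- forceps: Bystander: steel forceps lying flat, 115 mm long along its x.
- amber_jar: Bystander: amber glass jar with a black lid, 52 mm diameter, 68 mm high; origin under its centre.
- white_jar: Bystander: white plastic jar, 60 mm diameter, 60 mm high; origin under its centre.
- dust_blower: Bystander: black rubber blower standing with its nozzle up, 64 mm diameter, 92 mm high; origin under its centre.
- mouse: Bystander: black computer mouse, 105 x 60 x 30 mm; origin under its centre.
Things that resemble listed ones, but are neither listed nor needed, are in the scene too. Leave any blue or white look-alike of the part that bears cap_center alone.

How it is judged:
On the way:
1. the cap has been unscrewed and is held in the fingers, lifted clear of the port (z of cap_center in the frame of port above 0.045 m and contact force between the fingers and cap above 0.5 N), for 0.2 s.
At the end, for the whole second after the job is handed in: The cap stands at rest on the floor of the steel tray, open end down and upright within 7 degrees, and the light-path rod is out to its stop (19 mm or more of its 22 mm) (x of cap_center in the frame of tray_in between -0.065 and 0.065 m and y of cap_center in the frame of tray_in between -0.045 and 0.045 m and z of cap_center in the frame of tray_in between 0.01 and 0.017 m and angle between cap_center's own z axis and vertical below 0.12 rad and linear speed of cap below 0.02 m/s and value of joint light_rod above 0.019 m); the robot touches nothing.
It fails at once if the cap falls or is thrown: it moves freely, out of the fingers, faster than 0.6 m/s (a drop of about 18 mm) (linear speed of cap above 0.6 m/s and contact force between the fingers and cap below 0.02 N).
It fails at once if the cap is forced: it is pulled or pressed against the microscope with over 60 N (contact force between cap and microscope above 60 N).
It fails at once if one of the things standing about (petri dish, spare eyepiece, forceps, jars, dust blower, mouse, slide tray) is moved by more than 30 mm (distance of any of petri_dish, spare_eyepiece, forceps, amber_jar, white_jar, dust_blower, mouse, slide_tray from where it was at the start of the episode above 0.03 m).
It fails at once if the steel tray is pushed about by more than 30 mm (distance of tray from where it was at the start of the episode above 0.03 m).
It also fails if it takes over 72 s, if anything falls off the work surface, if the arm or the gripper's body presses on something with over 40 N, if the wrist force passes 120 N, or if a joint passes its speed limit or range.

### The arm

A 6-joint arm with a two-finger parallel gripper is mounted at the origin on the work surface. World frame = base frame: x ahead of the robot, y to its left, z up, the work surface at z = 0. Lengths are in m, angles in rad, forces in N, time in s.
With the tool pointing down it reaches from about 0.375 to 0.9 m from the base axis. Payload 3.1 kg.
Tool frame: the origin (TCP) lies at the very end of the fingers, on their centre line; the grasp point (between the pads) lies 19 mm behind it (manip.hold_point_z is the distance from the TCP to the grasp point, in m); y points along the fingers, z is the direction in which the jaws open and shut, and the axes are right-handed (so a half turn about y gives the same grasp; the last joint's range is limited). The gripper opens to 85 mm and grips with 20 to 120 N. Pads are 22 mm wide; open, the fingers measure 114 mm over their backs; the gripper's body (76 mm by 85 mm) begins 54 mm behind the grasp point. The pads swing forward as they close: fully open they stand 13 mm farther back than shut.
Start: joints at [0.97, 0.527, 1.433, -0, 1.181, -0.178], TCP at [0.256, 0.57, 0.231] pointing down, gripper open.
Joint ranges: [-3.08, 3.08], [-0.75, 2.2], [0.22, 2.44], [-1.43, 4.57], [0, 2.65], [-2.85, 2.85]. Speed limits (rad/s): [2.79, 2.79, 3.14, 3.14, 3.14, 3.14].

### API

Orientations are given as a unit quaternion [x, y, z, w].
In Python, from station import manip, eyes, workorder gives the robot as it stands. The module is installed in compiled form; this text tells all that it offers.
- The arm moves only by the shell command python3 -m jog 'ROWS' [OPENING] [FORCE]. ROWS is JSON, a list of rows, each a list of 2 entries, a list of its own where there are three numbers: the shift along the tool's x, y, z in cm, then the turn about the tool's y in rad. A call has 1 to 20 rows; each row is the pose to reach, as a shift and turn from the pose commanded when the call began, along the tool's axes at that moment; what a row does not reach only later rows make up. A row lasts 1/12 s, in which the tool goes at most 41.7 mm and 7.16 degrees, less where a joint would pass 70% of its speed; a pose out of reach is approached as far as the arm can. A call with a gripper value outside its range is refused whole. OPENING is the finger opening in cm, from 0 to 8.54, set as the call begins (- or left out, the last holds). The fingers move at their own pace and stop on an object; FORCE is the grip in N (left out, the last holds). Time passes only in rows, so rows that repeat a pose let the fingers close. It gives the time, the measured TCP pose, the force and the opening at its end, in the units of the state.
- manip.sense(): the state, without advancing time (a new reading comes with each control period).
- eyes.snapshot(name): name is "scene" or "top" or "wrist"; returns a dict with "frame" (384x512x3 uint8, red, green, blue), "vfov" (degrees; the focal length in pixels is half the picture's height over the tangent of half this angle, whatever the lens; pixels are square), "cx", "cy" (the principal point, pixels), "rvec" (rotation vector, rad) and "tvec" (3), from world to camera coordinates, as OpenCV has them. Camera axes: x right, y down, z forward; pixel columns grow to the right and rows downward; lengths in m; the calibration is good to about 2 mm. The wrist camera is an equidistant fisheye: a pixel r from the principal point sees the ray r / f radians off the axis. A picture is of the moment at which its call begins. There is no depth.
- workorder.sign_off(): hands the job in, once; it reports no verdict.
The state is a dict: "t": time; "q": joint angles; "qd": joint speeds; "tau": joint torques, N m; "tcp_pos": TCP position; "tool_rot": TCP orientation; "force": force on the tool from outside, world axes, zero at the start; "ft_torque": the same for the moment, N m; "finger_gap": opening from 0.0 (shut) to 1.0 (fully open).
Only numpy, scipy, OpenCV 4.12 (cv2) and the standard library are available. Lean on these libraries where they do the work, as an engineer would, in place of code of your own. Each camera call takes 0.05 s, during which the arm holds its last target. There are 200 camera calls.

## Working session

There is one attempt and no reset: what is moved stays moved. The work goes in short steps, Python scripts to look and compute and a shell command to move; the robot and the scene stay as the last step left them, time stands still between calls to the robot, and variables do not carry over. Pictures are saved under pics/ and viewed, about 8 in all and at most 12, crops included, and the job is handed in when it is done.

```bash
mkdir -p pics; cat > h.py <<'E'
import numpy as np, cv2
from station import manip, eyes, workorder
from scipy.spatial.transform import Rotation as R
def snap(n,f):
    s=eyes.snapshot(n); cv2.imwrite('pics/'+f+'.png',s['frame'][:,:,::-1]); np.save('pics/'+f+'.npy',{k:v for k,v in s.items()},allow_pickle=True); return s
def load(f): return np.load('pics/'+f+'.npy',allow_pickle=True).item()
def ray(s,u,v,fish=False):
    f=s['frame'].shape[0]/2/np.tan(np.radians(s['vfov']/2)); d=np.array([(u-s['cx'])/f,(v-s['cy'])/f])
    if fish:
        r=np.hypot(*d); d3=np.r_[d/r*np.sin(r),np.cos(r)] if r>0 else np.array([0,0,1.])
    else: d3=np.r_[d,1]
    M=R.from_rotvec(np.ravel(s['rvec'])).as_matrix(); return -M.T@np.ravel(s['tvec']), M.T@d3
def at_z(s,u,v,z,fish=False):
    c,d=ray(s,u,v,fish); return c+d*(z-c[2])/d[2]
def proj(s,p,fish=False):
    f=s['frame'].shape[0]/2/np.tan(np.radians(s['vfov']/2)); M=R.from_rotvec(np.ravel(s['rvec'])).as_matrix()
    q=M@np.array(p)+np.ravel(s['tvec'])
    if fish:
        r=np.hypot(q[0],q[1]); k=np.arctan2(r,q[2])/r*f; return s['cx']+q[0]*k, s['cy']+q[1]*k
    return s['cx']+f*q[0]/q[2], s['cy']+f*q[1]/q[2]
E
python3 - <<'E'
from h import *
print(manip.hold_point_z)
s=manip.sense(); print(s['tcp_pos'],R.from_quat(s['tool_rot']).as_matrix().round(3),s['finger_gap'],s['t'],s['force'])
for n in('top','scene'):
    a=snap(n,n+'0'); print(n,a['vfov'],a['tvec'],ray(a,256,192))
a=cv2.imread('pics/top0.png'); b=cv2.imread('pics/scene0.png')
cv2.imwrite('pics/top0b.png',cv2.resize(a,(800,600),interpolation=cv2.INTER_CUBIC));cv2.imwrite('pics/scene0b.png',cv2.resize(b,(800,600),interpolation=cv2.INTER_CUBIC))
E
```

```text
0.0187
[0.25602905 0.56937633 0.2303191 ] [[ 0.912 -0.001  0.41 ]
 [-0.41  -0.002  0.912]
 [-0.    -1.    -0.002]] 1.0003006938125572 0.0 [-0.24077379  0.06997773  0.81453191]
top 43.63634426729608 [-0.0141139   0.53560374  1.53169964] (array([0.3718838 , 0.0261903 , 1.57930075]), array([ 0.10733051, -0.02922755, -0.99382557]))
scene 48.96975582011539 [ 0.36348731 -0.08800814  1.57599215] (array([1.17973078, 0.62048566, 0.92024592]), array([-0.56207089, -0.53806852, -0.62816   ]))
```

View pics/top0b.png

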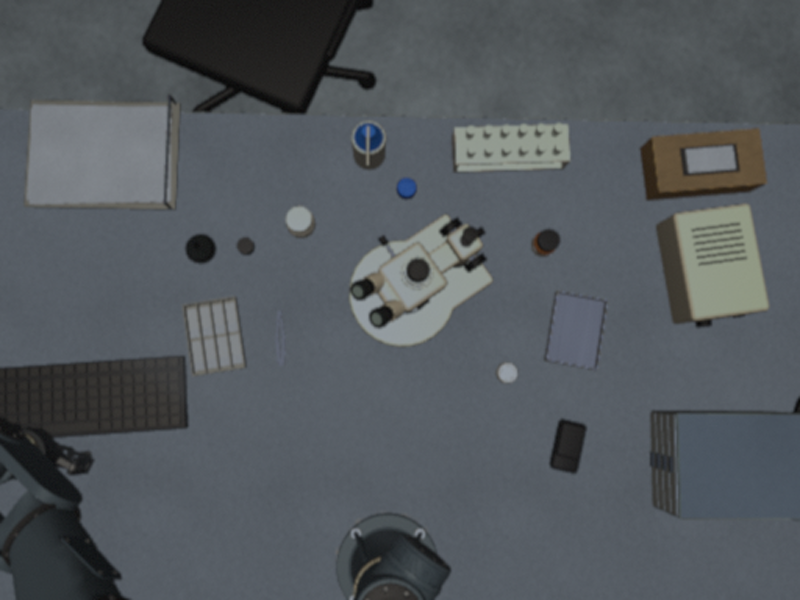

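View pics/scene0b.png

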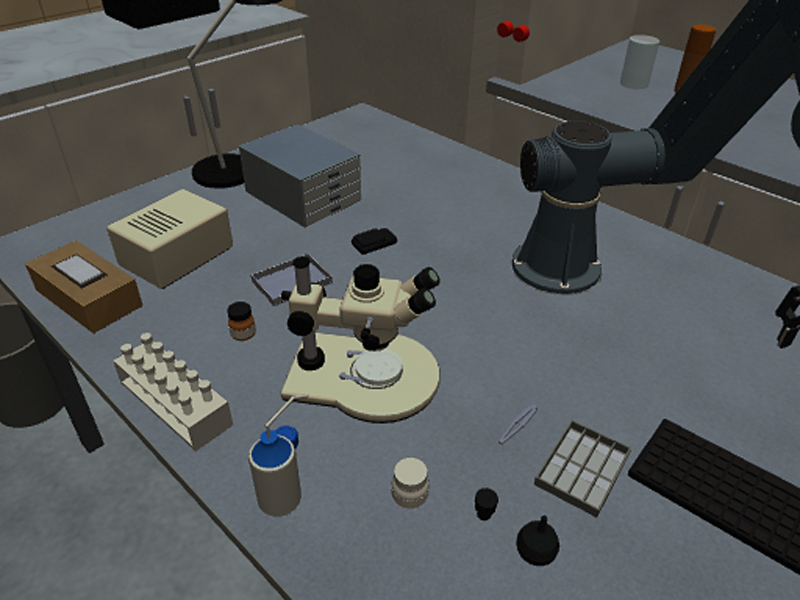

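Candidates for the cap (top, 800x600): the black cap on the head (418,270), blue cap (406,187), white cap (508,372), spare eyepiece (246,246) and amber jar lid (547,240). I choose (418,270), since it is black and sits on the head. The rod knob is at (384,240), the steel tray at (576,330) and the slide tray at (215,337). Next is a close crop.

```bash
python3 - <<'E'
from h import *
a=cv2.imread('pics/top0.png')
def crop(x,y,w,h,k): return cv2.resize(a[y:y+h,x:x+w],(w*k,h*k),interpolation=cv2.INTER_CUBIC)
c=crop(215,130,100,75,8); c=cv2.convertScaleAbs(c,alpha=1.6,beta=15)
cv2.imwrite('pics/c1.png',c)
s=load('top0')
for n,(u,v),z in [('cap',(418,270),.26),('knob',(384,240),.2),('pillar',(468,237),.265),('tray TL',(556,292),.02),('TR',(606,298),.02),('BR',(597,369),.02),('BL',(546,362),.02),('blue',(406,187),.02),('whitecap',(508,372),.02),('amber',(547,240),.068),('whitej',(300,218),.06)]:
    print(n,at_z(s,u*.64,v*.64,z).round(4))
E
```

```text
cap [ 0.5685 -0.0441  0.26  ]
knob [0.6331 0.0167 0.2   ]
pillar [ 0.6285 -0.1327  0.265 ]
tray TL [ 0.5617 -0.3482  0.02  ]
TR [ 0.5504 -0.454   0.02  ]
BR [ 0.4011 -0.4323  0.02  ]
BL [ 0.4144 -0.3255  0.02  ]
blue [ 0.7823 -0.03    0.02  ]
whitecap [ 0.3927 -0.2459  0.02  ]
amber [ 0.6633 -0.3193  0.068 ]
whitej [0.7029 0.1891 0.06  ]
```

View pics/c1.png

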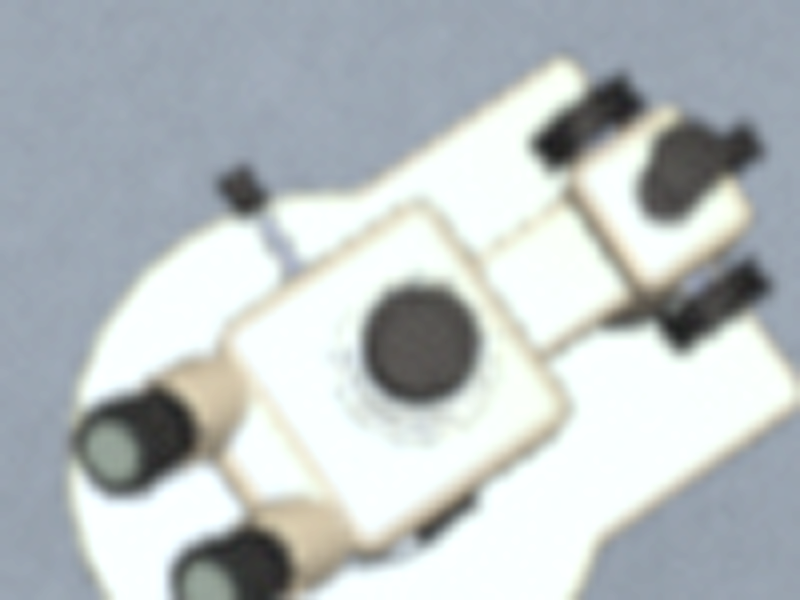

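The black cap sits on the head at crop (421,342), and the knob is at (242,190). The head corners are at (418,203), (572,405), (365,548) and (232,335). Now I refine the positions and compute the first shift.

```bash
cat >> h.py <<'E'
def rel(target):
    s=manip.sense(); M=R.from_quat(s['tool_rot']).as_matrix(); return (M.T@(np.array(target)-s['tcp_pos'])*100).round(2)
E
python3 - <<'E'
from h import *
s=load('top0')
f=lambda u,v,z: at_z(s,215+u/8-.44,130+v/8-.44,z)
cap=f(421,342,.2605);k=f(242,190,.197);P=[f(*p,.214) for p in((418,203),(572,405),(365,548),(232,335))]
print(cap,k,(cap-k)); m=np.mean(P,0); print('head c',m)
yaw=[np.arctan2(*(a-b)[1::-1]) for a,b in((P[0],P[3]),(P[1],P[2]))]; yy=[np.arctan2(*(a-b)[1::-1])-np.pi/2 for a,b in((P[0],P[1]),(P[3],P[2]))]
print(yaw,yy,[np.linalg.norm(P[i]-P[(i+1)%4]) for i in range(4)])
for y in (np.mean(yaw+yy),):
    c,sn=np.cos(y),np.sin(y); Rm=np.array([[c,-sn],[sn,c]]); print('y',y,'cap from head',m[:2]+Rm@[.0205,0],'knob from cap',cap[:2]+Rm@[-.015,.084])
print(rel([cap[0],cap[1],.32]))
E
```

```text
[ 0.56979232 -0.0431387   0.2605    ] [0.63447996 0.01943193 0.197     ] [-0.06468764 -0.06257063  0.0635    ]
head c [ 0.56563273 -0.03697038  0.214     ]
[np.float64(-0.9346541044836845), np.float64(-0.9524964196379868)] [np.float64(-0.915069397125034), np.float64(-1.0038726281216548)] [np.float64(0.09183503738456618), np.float64(0.09078413298602872), np.float64(0.0904142226465122), np.float64(0.08271789281989854)]
y -0.95152313734209 cap from head [ 0.57753182 -0.05366354] knob from cap [0.62948691 0.01783306]
[ 53.74  -8.9  -43.01]
```

```bash
python3 -m jog '[[[3,-4,-2],0.12],[[6,-8.9,-5],0.24],[[53.7,-8.9,-43],2.4],[[53.7,-8.9,-43],2.4],[[53.7,-8.9,-43],2.4],[[53.7,-8.9,-43],2.4],[[53.7,-8.9,-43],2.4],[[53.7,-8.9,-43],2.4],[[53.7,-8.9,-43],2.4],[[53.7,-8.9,-43],2.4],[[53.7,-8.9,-43],2.4],[[53.7,-8.9,-43],2.4],[[53.7,-8.9,-43],2.4],[[53.7,-8.9,-43],2.4],[[53.7,-8.9,-43],2.4],[[53.7,-8.9,-43],2.4],[[53.7,-8.9,-43],2.4],[[53.7,-8.9,-43],2.4],[[53.7,-8.9,-43],2.4],[[53.7,-8.9,-43],2.4]]' 8.5 25
python3 - <<'E'
from h import *
s=manip.sense(); print(s['q'],s['t'],R.from_quat(s['tool_rot']).as_matrix().round(3))
a=snap('wrist','w1'); print(a['vfov'],a['cx'],a['cy'],ray(a,256,192,True))
cv2.imwrite('pics/w1b.png',cv2.convertScaleAbs(cv2.resize(a['frame'][:,:,::-1],(800,600),interpolation=cv2.INTER_CUBIC),alpha=1.4,beta=10))
print('pred cap',[x*1.5625 for x in proj(a,[.5698,-.0431,.2605],True)],'alt',[x*1.5625 for x in proj(a,[.5775,-.0537,.2605],True)])
E
```

```text
t: 1.77
tcp_pos: [0.5698, -0.044, 0.3194]
tool_rot: [-0.11, 0.699, -0.698, 0.109]
force: [-0.1, 0.3, -0.5]
finger_gap: 0.999
[-2.72633590e-01  3.64727325e-01  1.45586276e+00  1.02854209e-04
  1.32257541e+00  9.86750124e-01] 1.7667 [[-0.952 -0.001  0.306]
 [-0.306  0.001 -0.952]
 [ 0.001 -1.    -0.001]]
65.70646984690485 252.1406836369483 190.94638491993626 (array([ 0.64271474, -0.01964666,  0.46257872]), array([-0.28483675, -0.10380622, -0.95293877]))
pred cap [np.float64(394.6011110537498), np.float64(325.317149643264)] alt [np.float64(421.5179707666285), np.float64(317.0409290509936)]
```

View pics/w1b.png

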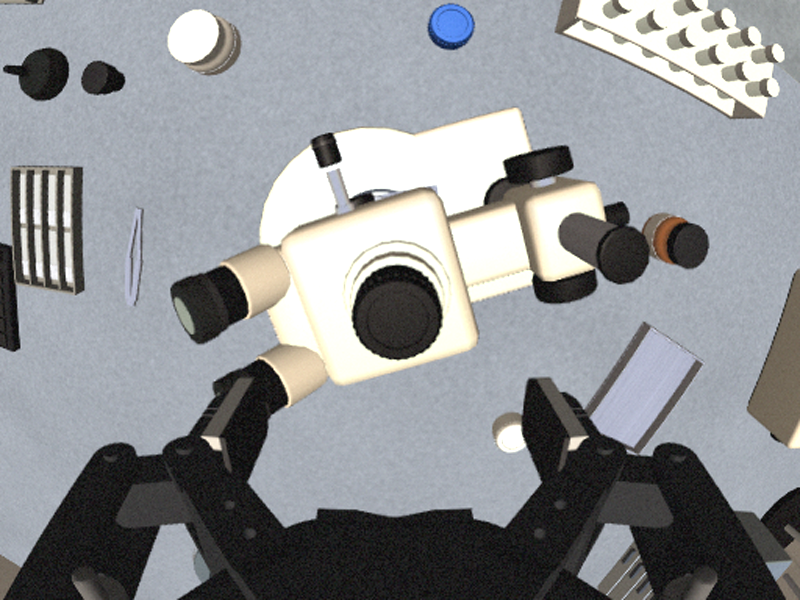

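The cap top is centred at (398,318) in w1b, black and knurled, on the port. The knob is at (326,151), the steel tray at (645,388) and the amber jar at (680,243).

```bash
python3 - <<'E'
from h import *
a=load('w1'); g=lambda u,v,z: at_z(a,u/1.5625-.2,v/1.5625-.2,z,True)
c=g(398,318,.2605); print('cap',c, 'diam', np.linalg.norm(g(353,318,.258)-g(443,318,.258)))
k=g(326,150,.197); print('knob',k)
d=(k-c)[:2]; print('yaw',np.arctan2(d[1],d[0])-np.arctan2(.084,-.015),np.linalg.norm(d))
print('shaft pt',g(347,208,.195))
for z in(.32,.236): print(rel([*c[:2],z]))
E
```

```text
cap [ 0.57382807 -0.04330162  0.2605    ] diam 0.04225199220590297
knob [0.6353293  0.01897241 0.197     ]
yaw -0.9558634833028837 0.08752403656527291
shaft pt [ 0.60650543 -0.00219705  0.195     ]
[-0.42 -0.05  0.12]
[-0.43  8.35  0.13]
```

```bash
python3 -m jog '[[[-0.4,1,0.1],0.12],[[-0.4,2,0.1],0.24],[[-0.4,3,0.1],0.36],[[-0.4,4,0.1],0.48],[[-0.4,4,0.1],0.6],[[-0.4,4,0.1],0.72],[[-0.4,4,0.1],0.84],[[-0.4,4,0.1],0.96],[[-0.4,4,0.1],1.08],[[-0.4,4,0.1],1.2],[[-0.4,4,0.1],1.3],[[-0.4,4,0.1],1.3],[[-0.4,4,0.1],1.3]]'
python3 - <<'E'
from h import *
s=manip.sense(); print(s['q'])
a=snap('wrist','w2')
cv2.imwrite('pics/w2b.png',cv2.convertScaleAbs(cv2.resize(a['frame'][120:312,128:384,::-1],(800,600),interpolation=cv2.INTER_CUBIC),alpha=1.4,beta=10))
z=lambda p:[((p[0]-128+.5)*3.125-.5),((p[1]-120+.5)*3.125-.5)]
M=R.from_quat(s['tool_rot']).as_matrix(); t=s['tcp_pos']
print('tcp',z(proj(a,t,True)),'tips',[z(proj(a,t+M@[0,-.013,q],True)) for q in(-.0427,.0427)])
for p in ([.5698,-.0431],[.5738,-.0433]): print(z(proj(a,[*p,.2605],True)))
E
```

```text
t: 2.9
tcp_pos: [0.5735, -0.042, 0.2801]
tool_rot: [-0.332, -0.624, 0.624, 0.332]
force: [-0.7, -0.5, 0.1]
finger_gap: 0.994
[-2.67280883e-01  4.06836562e-01  1.50166080e+00 -3.89634419e-05
  1.23371931e+00  2.28120076e+00]
tcp [np.float64(393.8403697210062), np.float64(390.8264652610257)] tips [[np.float64(134.7958682699632), np.float64(423.2140701130285)], [np.float64(652.8888282499353), np.float64(422.5856064662218)]]
[np.float64(412.5749881951907), np.float64(348.99655647185585)]
[np.float64(396.003780062367), np.float64(337.739440905512)]
```

View pics/w2b.png

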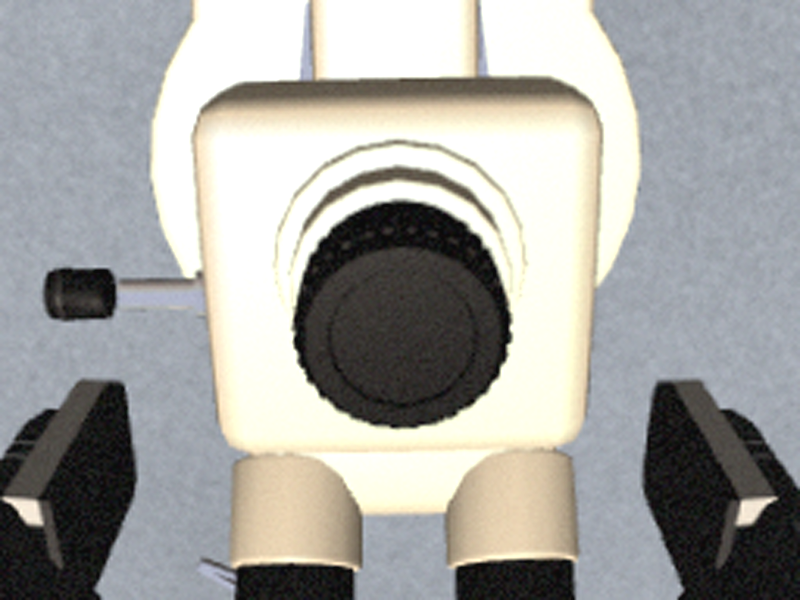

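The cap top is at (403,338) in w2b, and the fingers straddle it with their midpoint at about 389. I need about 2 mm more along tool +z.

```bash
python3 - <<'E'
from h import *
a=load('w2'); c=at_z(a,128+403.5/3.125-.5,120+338.5/3.125-.5,.2605,True); print(c, rel([*c[:2],.235]))
k=at_z(a,128+80/3.125-.5,120+293/3.125-.5,.199,True); print(k)
E
```

```text
[ 0.57265371 -0.04400349  0.2605    ] [-0.12  4.51  0.19]
[0.63527597 0.01719136 0.199     ]
```

```bash
python3 -m jog '[[[-0.1,2,0.2],0],[[-0.1,4,0.2],0],[[-0.1,4.5,0.2],0],[[-0.1,4.5,0.2],0]]' && python3 -m jog '[[[0,0,0],0],[[0,0,0],0],[[0,0,0],0],[[0,0,0],0],[[0,0,0],0],[[0,0,0],0],[[0,0,0],0],[[0,0,0],0]]' 3.5 20 && python3 -m jog '[[[0,0,0],0],[[0,0,0],0],[[0,0,0],0]]'
```

```text
t: 3.28
tcp_pos: [0.5714, -0.0438, 0.2336]
tool_rot: [-0.331, -0.624, 0.624, 0.334]
force: [-0.4, -0.0, 0.4]
finger_gap: 0.997
t: 3.95
tcp_pos: [0.573, -0.0445, 0.2364]
tool_rot: [-0.334, -0.624, 0.624, 0.333]
force: [-1.8, -0.6, 5.9]
finger_gap: 0.493
t: 4.2
tcp_pos: [0.573, -0.0445, 0.2364]
tool_rot: [-0.334, -0.624, 0.624, 0.333]
force: [-1.1, 0.0, 6.6]
finger_gap: 0.49
```

```bash
python3 -m jog '[[[0,-0.05,0],-0.06],[[0,-0.1,0],-0.12],[[0,-0.12,0],-0.24],[[0,-0.13,0],-0.36],[[0,-0.14,0],-0.48],[[0,-0.15,0],-0.6]]' && python3 -c "
from h import *
s=manip.sense();print(s['q'],s['ft_torque'])"
```

```text
t: 4.7
tcp_pos: [0.5728, -0.0441, 0.2371]
tool_rot: [0.132, 0.695, -0.695, -0.132]
force: [-0.8, -0.7, 3.1]
finger_gap: 0.494
[-2.71394623e-01  4.52417930e-01  1.55576238e+00  3.06555740e-04
  1.13291582e+00  1.67474504e+00] [-0.1240621   0.16589203 -0.01796095]
```

```bash
python3 -m jog '[[[0,-0.01,0],-0.12],[[0,-0.02,0],-0.24],[[0,-0.03,0],-0.36],[[0,-0.04,0],-0.48],[[0,-0.05,0],-0.6],[[0,-0.06,0],-0.72],[[0,-0.07,0],-0.84],[[0,-0.08,0],-0.96],[[0,-0.09,0],-1.08],[[0,-0.1,0],-1.2],[[0,-0.11,0],-1.32],[[0,-0.12,0],-1.44],[[0,-0.13,0],-1.56],[[0,-0.14,0],-1.68],[[0,-0.15,0],-1.8],[[0,-0.16,0],-1.92],[[0,-0.17,0],-2.04],[[0,-0.18,0],-2.16],[[0,-0.19,0],-2.28],[[0,-0.2,0],-2.4]]'
```

```text
t: 6.37
tcp_pos: [0.5725, -0.0438, 0.239]
tool_rot: [-0.599, 0.375, -0.375, 0.6]
force: [-0.9, -0.8, 2.5]
finger_gap: 0.492
```

```bash
python3 -m jog '[[[0,-0.01,0],-0.12],[[0,-0.02,0],-0.24],[[0,-0.03,0],-0.36],[[0,-0.04,0],-0.48],[[0,-0.05,0],-0.6],[[0,-0.06,0],-0.72],[[0,-0.07,0],-0.84],[[0,-0.08,0],-0.96],[[0,-0.09,0],-1.08],[[0,-0.1,0],-1.2],[[0,-0.11,0],-1.32],[[0,-0.12,0],-1.44],[[0,-0.13,0],-1.56],[[0,-0.14,0],-1.68],[[0,-0.15,0],-1.8],[[0,-0.16,0],-1.92]]' && python3 -c "
from h import *
s=manip.sense();print(s['q'],s['ft_torque'])"
```

```text
t: 7.7
tcp_pos: [0.5724, -0.0443, 0.2405]
tool_rot: [0.651, 0.276, -0.277, -0.651]
force: [-0.6, -1.3, 1.8]
finger_gap: 0.494
[-2.71568475e-01  4.48227056e-01  1.55216041e+00 -4.20855147e-04
  1.14166709e+00 -2.64525951e+00] [-0.1726294   0.3181126  -0.07825932]
```

```bash
python3 -m jog '[[[0,0,0],0],[[0,0,0],0],[[0,0,0],0],[[0,0,0],0],[[0,0,0],0],[[0,0,0],0.1],[[0,0,0],0.22],[[0,0,0],0.34],[[0,0,0],0.46],[[0,0,0],0.58],[[0,0,0],0.7],[[0,0,0],0.82],[[0,0,0],0.94],[[0,0,0],1.06],[[0,0,0],1.18],[[0,0,0],1.3],[[0,0,0],1.42],[[0,0,0],1.54],[[0,0,0],1.66],[[0,0,0],1.78]]' 7
python3 -m jog '[[[0,0,0],0.12],[[0,0,0],0.24],[[0,0,0],0.36],[[0,0,0],0.48],[[0,0,0],0.6],[[0,0,0],0.72],[[0,0,0],0.84],[[0,0,0],0.96],[[0,0,0],1.08],[[0,0,0],1.2],[[0,0,0],1.32],[[0,0,0],1.44],[[0,0,0],1.56],[[0,0,0],1.68],[[0,0,0],1.8],[[0,0,0],1.92],[[0,0,0],2.04],[[0,0,0],2.16],[[0,0,0],2.28],[[0,0,0],2.4]]'
python3 -m jog '[[[0,0,0],0.12],[[0,0,0],0.24],[[0,0,0],0.36],[[0,0,0],0.48],[[0,0,0],0.6],[[0,0,0],0.72],[[0,0,0],0.84],[[0,0,0],0.96],[[0,0,0],0.96],[[0,0,0],0.96]]'
python3 - <<'E'
from h import *
s=manip.sense(); print(s['q'])
a=snap('scene','s2'); u,v=map(int,proj(a,[.572,-.044,.247])); print(u,v)
b=load('scene0')
cv2.imwrite('pics/s2b.png',np.hstack([cv2.resize(i['frame'][v-40:v+60,u-33:u+33,::-1],(396,600),interpolation=cv2.INTER_CUBIC) for i in(b,a)]))
E
```

```text
t: 9.37
tcp_pos: [0.5727, -0.0441, 0.2403]
tool_rot: [-0.622, 0.336, -0.336, 0.622]
force: [-0.3, -0.2, -0.1]
finger_gap: 0.822
t: 11.03
tcp_pos: [0.5727, -0.0441, 0.2403]
tool_rot: [0.087, 0.702, -0.702, -0.087]
force: [-0.7, -0.3, -0.4]
finger_gap: 0.82
t: 11.87
tcp_pos: [0.5727, -0.0441, 0.2404]
tool_rot: [0.399, 0.584, -0.584, -0.399]
force: [0.2, -0.3, -1.0]
finger_gap: 0.818
[-2.71382830e-01  4.48654571e-01  1.55194703e+00  4.10574800e-05
  1.14100934e+00  2.49801853e+00]
233 176
```

View pics/s2b.png

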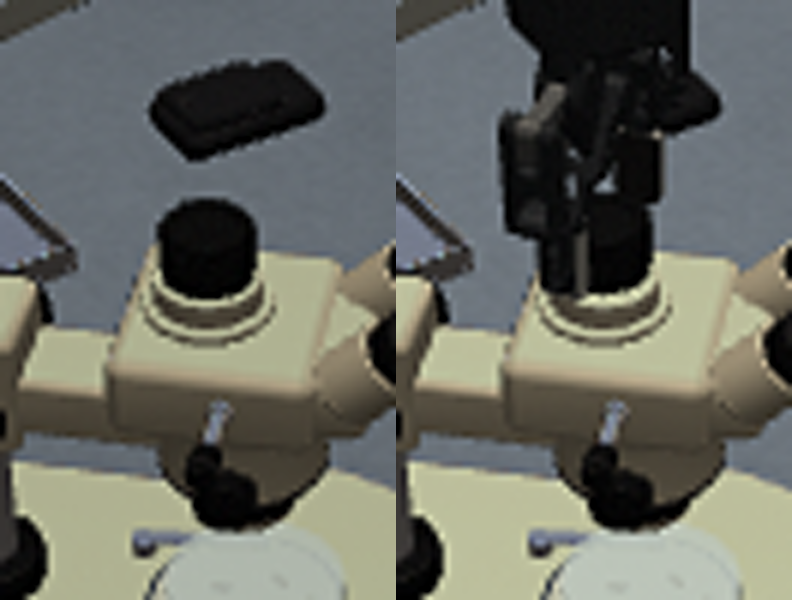

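Picture s2b shows the cap risen about 4 mm, with the fingers open around it. Now the second grip and turn.

```bash
python3 -m jog '[[[0,0,0],0],[[0,0,0],0],[[0,0,0],0],[[0,0,0],0],[[0,0,0],0],[[0,0,0],0],[[0,0,0],0]]' 3.5 22
python3 -m jog '[[[0,-0.05,0],-0.12],[[0,-0.06,0],-0.24],[[0,-0.07,0],-0.36],[[0,-0.08,0],-0.48],[[0,-0.09,0],-0.6],[[0,-0.1,0],-0.72],[[0,-0.11,0],-0.84],[[0,-0.12,0],-0.96],[[0,-0.13,0],-1.08],[[0,-0.14,0],-1.2],[[0,-0.15,0],-1.32],[[0,-0.16,0],-1.44],[[0,-0.17,0],-1.56],[[0,-0.18,0],-1.68],[[0,-0.19,0],-1.8],[[0,-0.2,0],-1.92],[[0,-0.21,0],-2.04],[[0,-0.22,0],-2.16],[[0,-0.23,0],-2.28],[[0,-0.24,0],-2.4]]'
python3 -m jog '[[[0,-0.01,0],-0.12],[[0,-0.02,0],-0.24],[[0,-0.03,0],-0.36],[[0,-0.04,0],-0.48],[[0,-0.05,0],-0.6],[[0,-0.06,0],-0.72],[[0,-0.07,0],-0.84],[[0,-0.08,0],-0.96],[[0,-0.09,0],-1.08],[[0,-0.1,0],-1.2],[[0,-0.11,0],-1.32],[[0,-0.12,0],-1.44],[[0,-0.13,0],-1.56],[[0,-0.14,0],-1.68],[[0,-0.15,0],-1.8],[[0,-0.16,0],-1.92],[[0,-0.17,0],-2.04],[[0,-0.18,0],-2.16],[[0,-0.19,0],-2.28],[[0,-0.2,0],-2.4]]'
```

```text
t: 12.5
tcp_pos: [0.5728, -0.0442, 0.2405]
tool_rot: [-0.4, -0.583, 0.583, 0.4]
force: [0.2, -0.9, 0.9]
finger_gap: 0.492
t: 14.17
tcp_pos: [0.5725, -0.044, 0.2426]
tool_rot: [-0.401, 0.583, -0.582, 0.401]
force: [-0.2, 0.6, 0.3]
finger_gap: 0.49
t: 15.83
tcp_pos: [0.5724, -0.0441, 0.2445]
tool_rot: [-0.688, -0.162, 0.163, 0.688]
force: [-0.8, -1.2, -0.2]
finger_gap: 0.493
```

```bash
python3 -m jog '[[[0,-0.1,0],0],[[0,-0.2,0],0],[[0,-0.3,0],0],[[0,-0.3,0],0]]' 3.5 35
```

```text
t: 16.17
tcp_pos: [0.5725, -0.0441, 0.2479]
tool_rot: [-0.689, -0.159, 0.16, 0.689]
force: [-0.2, 0.2, -0.6]
finger_gap: 0.488
```

```bash
python3 -m jog '[[[0,-0.5,0],0],[[0,-1.2,0],0],[[0,-2.2,0],0],[[0,-3.5,0],0],[[0,-5,0],0],[[0,-6.5,0],0],[[0,-7,0],0],[[0,-7,0],0],[[0,-7,0],0]]'
python3 - <<'E'
from h import *
s=manip.sense(); print(s['q'],R.from_quat(s['tool_rot']).as_matrix().round(3))
a=snap('wrist','w3'); 
cv2.imwrite('pics/w3b.png',cv2.convertScaleAbs(cv2.resize(a['frame'][:,:,::-1],(800,600),interpolation=cv2.INTER_CUBIC),alpha=1.4,beta=10))
E
```

```text
t: 16.92
tcp_pos: [0.5726, -0.0441, 0.3182]
tool_rot: [0.689, 0.16, -0.16, -0.689]
force: [-0.0, 0.3, -0.4]
finger_gap: 0.481
[-2.71420234e-01  3.69079768e-01  1.45243631e+00 -3.10443051e-05
  1.31927117e+00 -2.29930048e+00] [[ 0.897  0.001 -0.441]
 [ 0.441 -0.     0.897]
 [ 0.001 -1.    -0.001]]
```

View pics/w3b.png

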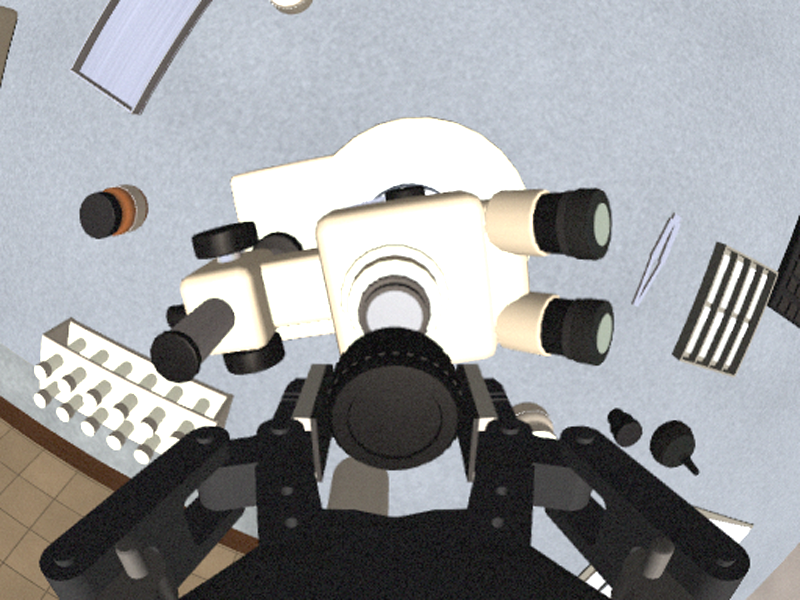

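The cap is held in the fingers with the neck exposed below it at (395,305). Next I carry it to the tray centre, turning the jaws along the tray's length.

```bash
python3 -m jog '[[[-0.5,0,-0.6],0.12],[[-1.5,0,-1.8],0.24],[[-3,0,-3.5],0.36],[[-4.5,0,-5.2],0.48],[[-6,0,-7],0.6],[[-7.7,0,-8.9],0.72],[[-9.4,0,-10.8],0.84],[[-11.1,0,-12.8],0.96],[[-12.8,0,-14.8],1.08],[[-14.5,0,-16.8],1.2],[[-16.2,0,-18.7],1.32],[[-17.9,0,-20.6],1.44],[[-19.5,0,-22.5],1.56],[[-21,0,-24.2],1.68],[[-22.2,0,-25.6],1.8],[[-23,0,-26.6],1.92],[[-23.4,0,-27],2.04],[[-23.4,0,-27],2.18],[[-23.4,0,-27],2.18],[[-23.4,0,-27],2.18]]'
python3 -m jog '[[[0,1,0],0],[[0,3,0],0],[[0,6,0],0],[[0,9,0],0],[[0,12,0],0],[[0,15,0],0],[[0,18,0],0],[[0,20,0],0],[[0,21.5,0],0],[[0,22,0],0],[[0,22,0],0],[[0,22,0],0]]'
python3 - <<'E'
from h import *
s=manip.sense(); print(s['q'],R.from_quat(s['tool_rot']).as_matrix().round(3))
a=snap('wrist','w4'); 
cv2.imwrite('pics/w4b.png',cv2.convertScaleAbs(cv2.resize(a['frame'][:,:,::-1],(800,600),interpolation=cv2.INTER_CUBIC),alpha=1.4,beta=10))
E
```

```text
t: 18.63
tcp_pos: [0.4815, -0.3894, 0.3166]
tool_rot: [-0.461, 0.537, -0.535, 0.461]
force: [-0.2, 0.3, -0.0]
finger_gap: 0.485
t: 19.63
tcp_pos: [0.4822, -0.3897, 0.0979]
tool_rot: [0.461, -0.536, 0.536, -0.461]
force: [1.8, -0.7, 0.1]
finger_gap: 0.489
[-8.59671929e-01  6.89979207e-01  1.55256767e+00 -1.42390317e-05
  8.98809102e-01 -7.08870910e-01] [[-0.15   0.     0.989]
 [-0.989 -0.    -0.15 ]
 [ 0.    -1.     0.   ]]
```

View pics/w4b.png

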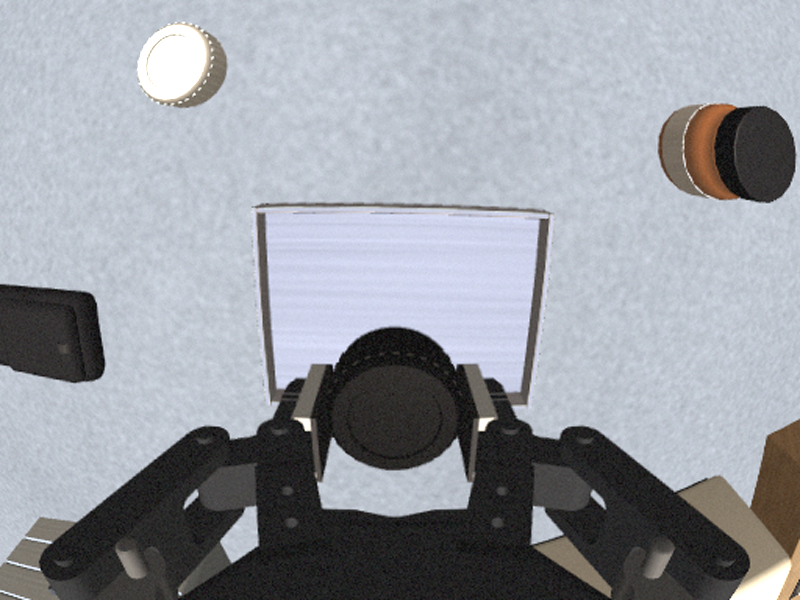

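The cap is over the steel tray, with rim corners at (258,206), (551,213), (525,402) and (270,402). The jaws are parallel to the tray's length.

```bash
python3 - <<'E'
from h import *
a=load('w4'); P=[at_z(a,u/1.5625-.2,v/1.5625-.2,.02,True) for u,v in((258,206),(551,213),(525,402),(270,402))]
print(np.round(P,4), np.mean(P,0), rel([*np.mean(P,0)[:2],.016]))
E
python3 -m jog '[[[0,0.5,0],0],[[0,2,0],0],[[0,4,0],0],[[0,6,0],0],[[0,7.2,0],0],[[0,7.8,0],0],[[0,8,0],0],[[0,8,0],0]]'
```

```text
[[ 0.4246 -0.3245  0.02  ]
 [ 0.5667 -0.3492  0.02  ]
 [ 0.5468 -0.4526  0.02  ]
 [ 0.4054 -0.4309  0.02  ]] [ 0.48589621 -0.38931997  0.02      ] [-0.14  8.27  0.31]
t: 20.35
tcp_pos: [0.4822, -0.39, 0.018]
tool_rot: [0.461, -0.536, 0.537, -0.461]
force: [0.3, -0.5, -1.0]
finger_gap: 0.488
```

```bash
python3 -m jog '[[[0,0.2,0],0],[[0,0.4,0],0],[[0,0.6,0],0],[[0,0.7,0],0],[[0,0.7,0],0]]'; python3 -m jog '[[[0,0.1,0],0],[[0,0.2,0],0],[[0,0.2,0],0]]'
```

```text
t: 20.77
tcp_pos: [0.4819, -0.3897, 0.0108]
tool_rot: [-0.461, 0.537, -0.537, 0.461]
force: [0.2, -0.1, -0.9]
finger_gap: 0.483
t: 21.02
tcp_pos: [0.4818, -0.3897, 0.0087]
tool_rot: [-0.461, 0.537, -0.536, 0.461]
force: [0.5, 0.1, -1.2]
finger_gap: 0.488
```

```bash
python3 -m jog '[[[0,0.1,0],0],[[0,0.2,0],0],[[0,0.2,0],0]]';python3 -m jog '[[[0,0.1,0],0],[[0,0.1,0],0]]'
```

```text
t: 21.27
tcp_pos: [0.482, -0.3897, 0.0072]
tool_rot: [0.461, -0.536, 0.537, -0.461]
force: [0.2, 1.9, 2.7]
finger_gap: 0.486
t: 21.43
tcp_pos: [0.482, -0.3897, 0.0071]
tool_rot: [0.461, -0.536, 0.537, -0.461]
force: [-1.6, 1.6, 8.6]
finger_gap: 0.491
```

```bash
python3 -m jog '[[[0,-0.1,0],0],[[0,-0.1,0],0],[[0,-0.1,0],0],[[0,-0.1,0],0],[[0,-0.1,0],0],[[0,-0.1,0],0]]' 6.3
python3 -m jog '[[[0,-0.5,0],0],[[0,-1.5,0],0],[[0,-3,0],0],[[0,-5.5,0],0],[[0,-8.5,0],0],[[0,-11.5,0],0],[[0,-14,0],0],[[0,-14.5,0],0],[[0,-14.5,0],0]]'
python3 - <<'E'
from h import *
a=snap('wrist','w5'); 
cv2.imwrite('pics/w5b.png',cv2.convertScaleAbs(cv2.resize(a['frame'][:,:,::-1],(800,600),interpolation=cv2.INTER_CUBIC),alpha=1.4,beta=10))
E
```

```text
t: 21.93
tcp_pos: [0.4818, -0.3897, 0.0065]
tool_rot: [-0.461, 0.537, -0.536, 0.461]
force: [0.3, -0.2, 0.5]
finger_gap: 0.739
t: 22.68
tcp_pos: [0.4831, -0.391, 0.1552]
tool_rot: [0.461, -0.534, 0.539, -0.461]
force: [0.7, 0.2, -0.8]
finger_gap: 0.738
```

View pics/w5b.png

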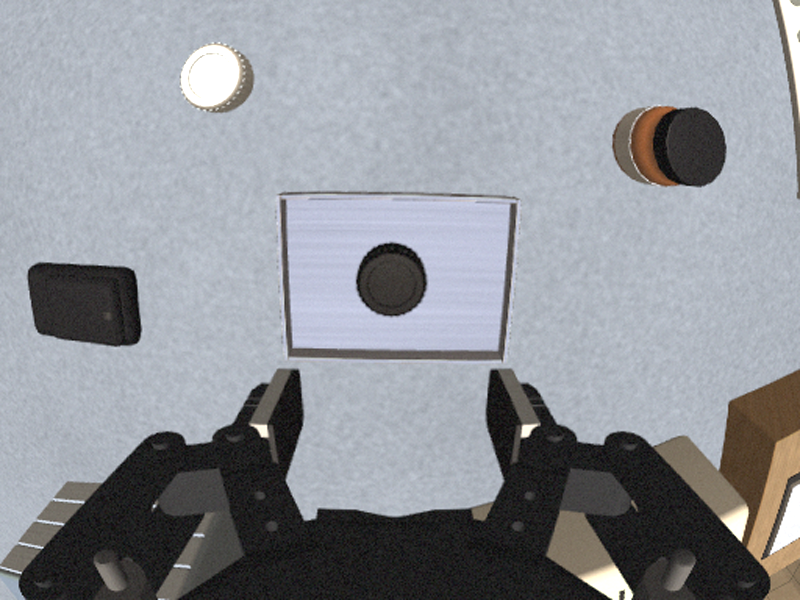

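The cap stands closed top up at (391,280), in the middle of the tray. Now the rod.

```bash
python3 -m jog '[[[0,-2,0],0],[[0,-5,0],0],[[0,-8,0],0],[[0,-11,0],0],[[-1,-14,0.2],0.05],[[-3,-16,0.6],0.1],[[-6,-16,1.2],0.18],[[-9,-16,1.9],0.26],[[-12,-16,2.5],0.34],[[-15,-16,3.1],0.42],[[-18,-16,3.8],0.5],[[-21,-16,4.4],0.58],[[-24,-16,5],0.66],[[-27,-16,5.7],0.74],[[-30,-16,6.3],0.8],[[-33,-16,6.9],0.8],[[-36,-16,7.5],0.8],[[-39,-16,8.2],0.8],[[-41,-16,8.6],0.8],[[-42,-16,8.8],0.8]]' 4.5 45
python3 -m jog '[[[0,0,0],0],[[0,0,0],0]]'
python3 - <<'E'
from h import *
s=manip.sense(); print(s['q'],R.from_quat(s['tool_rot']).as_matrix().round(3)); M=R.from_quat(s['tool_rot']).as_matrix(); t=s['tcp_pos']
print(rel([.634,.0178,.178]),'turn',-.956-np.arctan2(M[1,2],M[0,2]))
a=snap('wrist','w6'); 
z=lambda p:[((p[0]-128+.5)*3.125-.5),((p[1]-120+.5)*3.125-.5)]
print('tcp',z(proj(a,t,True)),'knob',z(proj(a,[.634,.0178,.202],True)))
cv2.imwrite('pics/w6b.png',cv2.convertScaleAbs(cv2.resize(a['frame'][120:312,128:384,::-1],(800,600),interpolation=cv2.INTER_CUBIC),alpha=1.4,beta=10))
E
```

```text
t: 24.4
tcp_pos: [0.6321, 0.0151, 0.3094]
tool_rot: [-0.217, 0.674, -0.672, 0.215]
force: [0.6, -0.3, -0.6]
finger_gap: 0.53
t: 24.57
tcp_pos: [0.6318, 0.0119, 0.3104]
tool_rot: [-0.217, 0.674, -0.673, 0.215]
force: [0.1, -0.2, -0.2]
finger_gap: 0.532
[-1.57336162e-01  4.64571504e-01  1.31496163e+00 -1.00631651e-03
  1.36486354e+00  7.94104305e-01] [[-0.814 -0.003  0.581]
 [-0.581 -0.001 -0.814]
 [ 0.003 -1.    -0.001]]
[-0.56 13.24 -0.34] turn -0.004764987064596049
tcp [np.float64(394.0550327265511), np.float64(399.5474662617835)] knob [np.float64(380.1334409729403), np.float64(198.5255024586742)]
```

View pics/w6b.png

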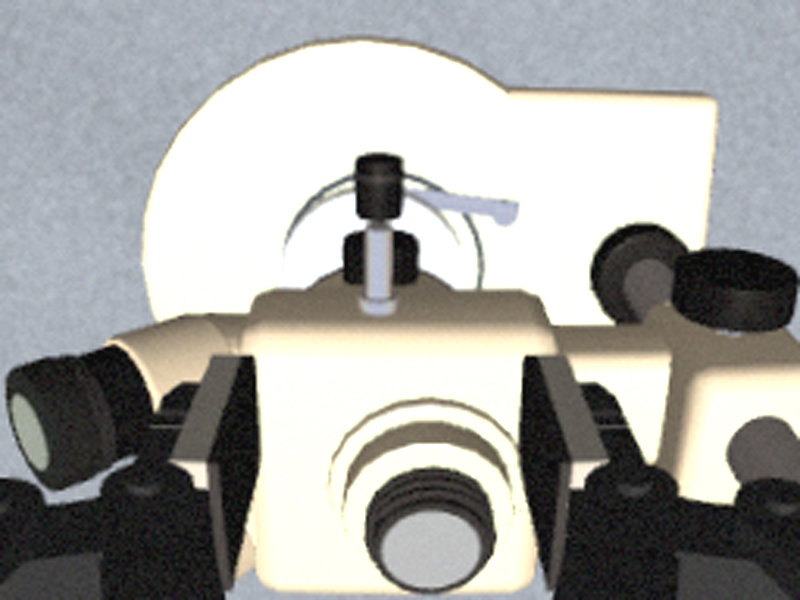

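The knob is at (379,187), between the jaw planes, with the jaws across the rod. I descend and grip.

```bash
python3 -m jog '[[[-0.3,1,-0.2],0],[[-0.7,3,-0.35],0],[[-0.7,6,-0.35],0],[[-0.7,9,-0.35],0],[[-0.7,11.5,-0.35],0],[[-0.7,12.7,-0.35],0],[[-0.7,13.2,-0.35],0],[[-0.7,13.2,-0.35],0]]'
python3 -m jog '[[[0,0,0],0],[[0,0,0],0],[[0,0,0],0],[[0,0,0],0],[[0,0,0],0],[[0,0,0],0],[[0,0,0],0],[[0,0,0],0]]' 0.5 50
```

```text
t: 25.28
tcp_pos: [0.6356, 0.0183, 0.1787]
tool_rot: [-0.216, 0.674, -0.673, 0.214]
force: [0.6, -0.2, 0.2]
finger_gap: 0.525
t: 25.95
tcp_pos: [0.637, 0.0193, 0.1818]
tool_rot: [0.214, -0.673, 0.674, -0.216]
force: [-1.7, 0.9, 5.8]
finger_gap: 0.14
```

```bash
python3 -m jog '[[[-0.2,0,0],0],[[-0.4,0,0],0],[[-0.6,0,0],0],[[-0.8,0,0],0],[[-1,0,0],0],[[-1.2,0,0],0],[[-1.4,0,0],0],[[-1.6,0,0],0],[[-1.6,0,0],0]]'; python3 -m jog '[[[-0.2,0,0],0],[[-0.4,0,0],0],[[-0.6,0,0],0],[[-0.7,0,0],0],[[-0.7,0,0],0]]'
```

```text
t: 26.7
tcp_pos: [0.6491, 0.0279, 0.1818]
tool_rot: [0.215, -0.673, 0.674, -0.215]
force: [-4.4, -0.1, 7.3]
finger_gap: 0.143
t: 27.12
tcp_pos: [0.6523, 0.0301, 0.1818]
tool_rot: [0.218, -0.672, 0.674, -0.213]
force: [-8.8, -5.0, 11.5]
finger_gap: 0.137
```

```bash
python3 -m jog '[[[-0.2,0,0],0],[[-0.4,0,0],0],[[-0.4,0,0],0],[[-0.4,0,0],0]]'; python3 -m jog '[[[-0.2,0,0],0],[[-0.4,0,0],0],[[-0.4,0,0],0],[[-0.4,0,0],0]]'
```

```text
t: 27.45
tcp_pos: [0.6523, 0.0302, 0.1817]
tool_rot: [0.221, -0.672, 0.675, -0.21]
force: [-15.5, -10.7, 14.6]
finger_gap: 0.138
t: 27.78
tcp_pos: [0.6524, 0.0303, 0.1816]
tool_rot: [0.224, -0.671, 0.675, -0.207]
force: [-22.6, -15.8, 18.4]
finger_gap: 0.142
```

```bash
python3 -m jog '[[[0.4,0,0],0],[[0.8,0,0],0],[[0.8,0,0],0]]'; python3 -m jog '[[[0,0,0],0],[[0,0,0],0],[[0,0,0],0],[[0,0,0],0],[[0,0,0],0],[[0,0,0],0]]' 4.5; python3 -m jog '[[[0,-1,0],0],[[0,-3,0],0],[[0,-6,0],0],[[0,-9,0],0],[[2,-12,0],0],[[2.7,-13.2,0],0],[[2.7,-13.2,0],0],[[2.7,-13.2,0],0]]'
python3 - <<'E'
from h import *
s=manip.sense(); t=s['tcp_pos']
a=snap('wrist','w7'); 
z=lambda p:[((p[0]-128+.5)*3.125-.5),((p[1]-120+.5)*3.125-.5)]
c=np.array([.5726,-.044]);
for e in(0,.019,.022):
  y=-.956; q=c+np.array([[np.cos(y),-np.sin(y)],[np.sin(y),np.cos(y)]])@[-.015,.084+e-.009]; print(e,'knob inner edge top',z(proj(a,[*q,.202],True)), 'before-frame',z(proj(load('w6'),[*q,.202],True)))
cv2.imwrite('pics/w7b.png',cv2.convertScaleAbs(cv2.resize(a['frame'][120:312,128:384,::-1],(800,600),interpolation=cv2.INTER_CUBIC),alpha=1.4,beta=10))
E
```

```text
t: 28.03
tcp_pos: [0.6523, 0.0301, 0.1818]
tool_rot: [0.217, -0.673, 0.674, -0.213]
force: [-8.5, -4.3, 9.4]
finger_gap: 0.137
t: 28.53
tcp_pos: [0.6551, 0.0326, 0.1795]
tool_rot: [-0.215, 0.674, -0.673, 0.215]
force: [0.1, -0.2, 0.0]
finger_gap: 0.525
t: 29.2
tcp_pos: [0.6329, 0.0167, 0.3122]
tool_rot: [0.215, -0.674, 0.674, -0.216]
force: [-0.4, -0.0, -1.0]
finger_gap: 0.532
0 knob inner edge top [np.float64(391.29647994915865), np.float64(246.49331077859713)] before-frame [np.float64(380.315344664041), np.float64(234.9750089747184)]
0.019 knob inner edge top [np.float64(391.54982655168317), np.float64(182.71019958860649)] before-frame [np.float64(380.43244516892184), np.float64(170.30512818265285)]
0.022 knob inner edge top [np.float64(391.5900467190985), np.float64(172.40690261812446)] before-frame [np.float64(380.45397838660176), np.float64(159.86362427191477)]
```

View pics/w7b.png

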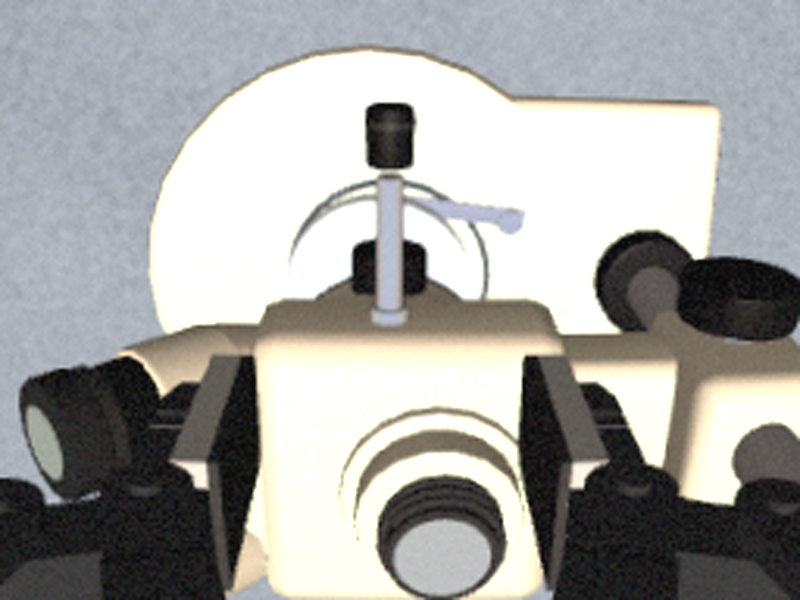

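The neck top is at (443,558), and the knob's inner edge is at v≈167 (w7). The model gives 172 for fully out, and the start view suggests the rod began about 3–5 mm out. I'll check with the neck in the same image as reference.

```bash
python3 - <<'E'
from h import *
y=-.956; Rm=np.array([[np.cos(y),-np.sin(y)],[np.sin(y),np.cos(y)]])
for f,n,k,o in(('w6',(431,550),(379,218),(379,156)),('w7',(443,558),(390,167),(390,105))):
    a=load(f); g=lambda p,z: at_z(a,128+(p[0]+.5)/3.125-.5,120+(p[1]+.5)/3.125-.5,z,True)
    N=g(n,.2485)[:2]; print(f,N,'inner',Rm.T@(g(k,.2)[:2]-N)*1e3+[15,0],'outer',Rm.T@(g(o,.2)[:2]-N)*1e3+[15,0])
E
```

```text
w6 [ 0.57195483 -0.0436824 ] inner [ 0.22732819 79.78611087] outer [ 0.20132    97.97188003]
w7 [ 0.57186754 -0.0439322 ] inner [2.90182821e-02 9.86327027e+01] outer [-2.97600579e-02  1.16456497e+02]
```

With the neck as reference, the knob centre is at y≈107 mm, against 106 mm expected at the stop. It began at about 88 mm, so the rod was already partly out. The arm is clear of everything, so I hand in.

```bash
python3 -m jog '[[[0,0,0],0],[[0,0,0],0],[[0,0,0],0]]' && python3 -c "
from h import *
print(workorder.sign_off())"
```

```text
t: 29.5
tcp_pos: [0.6325, 0.017, 0.3099]
tool_rot: [-0.216, 0.674, -0.673, 0.214]
force: [0.5, -0.1, 0.1]
finger_gap: 0.527
the job is handed in; nothing more can be done
None
```

I unscrewed the dust cap, set it open end down in the steel tray, and pulled the light-path rod out to its stop. I handed the job in at about 29.5 s, and sign-off gives no verdict.

- **Cap:** I turned it about 9.7 rad in two grips. A 3 mm test lift showed only about its own weight, so it was free. I then raised it about 7 cm, carried it over and lowered it until it touched the tray floor; the highest vertical force was 8.6 N. The last picture of the tray showed it upright near the middle.
- **Rod:** It stopped moving under a pull of about 27 N. In the last picture the knob's centre measured about 107 mm from the microscope's centre line, against 106 mm expected at the stop.
- **Disagreement:** The fingers moved only about 19 mm during the pull, not the full 22 mm. The earlier pictures put the knob 3 to 5 mm out before I touched it, which accounts for the difference.
- **Not checked:** I took no final picture of the whole scene. The close views showed nothing else moved, and the gripper ended clear at 0.31 m height with almost no force on it.

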